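# Put the parking token away and click its box shut

## Task

Put the blue parking token into the open compartment of the black token box, then push the box's spring-loaded sliding lid shut until its tab clicks over the orange ledge, so that it stays shut when you let go. Be gentle with it: do not ram the lid against its end stops, and leave the other things on the shelf where they are.

Things in the scene. Friction and masses are not known exactly. Their poses are not given: they have to be found in the camera images.
- token: Blue plastic parking token with a yellow spot: a disc 34 mm across and 8 mm thick, 15 g, lying flat on the white shelf. Origin at the centre of its underside, z up.
- box: Black token box fixed to the shelf, 226 (x) by 84 (y) by 43 mm high to the top of its grey rail lips. Origin on the shelf under the compartment's centre; x is the way the lid slides shut, z up. It reaches from x = -140 to +86 mm. An orange catch (ramp with ledge, an end stop on either side) sits on its deck near x = +55 mm, but up to 13 mm nearer or farther: its place is not measured.
- compartment (a point): Centre of the compartment's inner floor, 4 mm above the shelf. The compartment is open on top, 60 mm (box x) by 62 mm (box y); side walls rise to 32 mm above the shelf (28 mm at its +x end); the mouth between the rail lips is 68 mm wide.
- lid (a joint): Travel of the grey lid along the box's +x, m: 0 open. A spring (1.2 N open, 2.4 N shut; friction 0.4 N) reopens it unless latched. Its white springy tab meets the ramp 11 mm before the click; the push rises to some 6 to 8 N, then drops as the tab clicks, somewhere from 0.079 to 0.106 m. Some 4 mm farther are stiff end stops. Lid and box must not press on one another with over 22 N.
- lid_rib (a point): Centre of the top face of the yellow push rib, 60 mm above the shelf; moves with the lid. The rib is 12 mm thick along the slide, 44 mm wide across it, and stands 22 mm above the lid plate, whose top is 38 mm above the shelf. Push it from behind or pinch it. The lid plate's leading edge is 40 mm ahead of the rib.
- vase: Bystander: green glass vase, 76 mm across, 130 mm tall, at the back. Origin at the centre of its foot.
- clip_a: Bystander: steel bicycle clip, an open ring 62 mm across and 14 mm high lying on the shelf. Origin at its centre.
- clip_b: Bystander: the second bicycle clip, same as the first.
- torch: Bystander: red torch lying at the back, 24 mm thick. Origin at the middle of its underside.
- glasses_case: Bystander: blue glasses case 65 by 155 by 45 mm at the back. Origin at the centre of its underside.
- key_tray: Bystander: stainless key tray 220 by 140 by 22 mm with two keys, at the left side.
- key_0: Bystander: steel key lying in the tray.
- key_1: Bystander: brass key lying in the tray.
- coin_holder: Bystander: aluminium coin holder 110 by 75 mm, about 55 mm high, with a push button, fixed on the right side.

How it is judged:
On the way:
1. the token lies in the compartment, let go (x of token in the frame of box between -0.03 and 0.03 m and y of token in the frame of box between -0.031 and 0.031 m and height (world z) of token below 0.02 m and contact force between the fingers and token below 0.05 N and value of joint lid below 0.05 m), for 0.2 s.
At the end, for the whole second after the job is handed in: The token lies at rest in the compartment (within its walls, less than 20 mm above the shelf) and the lid stays shut by itself, latched by its tab: travel above 0.078 m, not moving (an unlatched lid springs open) (x of token in the frame of box between -0.03 and 0.03 m and y of token in the frame of box between -0.031 and 0.031 m and height (world z) of token below 0.02 m and linear speed of token below 0.02 m/s and value of joint lid above 0.078 m and velocity of joint lid between -0.005 and 0.005 m/s); the robot touches nothing.
It fails at once if the lid is rammed: lid and box pressed on one another with more than 22 N (contact force between lid and box above 22 N).
It fails at once if the vase is shifted more than 20 mm or tipped (distance of vase from where it was at the start of the episode above 0.02 m or angle between vase's own z axis and vertical above 0.3 rad).
It fails at once if another bystander is shifted more than 25 mm (distance of any of clip_a, clip_b, torch, glasses_case, key_0, key_1 from where it was at the start of the episode above 0.025 m).
It also fails if it takes over 51 s, if anything falls off the work surface, if the arm or the gripper's body presses on something with over 40 N, if the wrist force passes 120 N, or if a joint passes its speed limit or range.

## Robot

A 6-joint arm with a two-finger parallel gripper is mounted at the origin on the work surface. World frame = base frame: x ahead of the robot, y to its left, z up, the work surface at z = 0. Lengths are in m, angles in rad, forces in N, time in s.
With the tool pointing down it reaches from about 0.35 to 0.85 m from the base axis. Payload 8.1 kg.
Tool frame: the origin (TCP) lies at the very end of the fingers, on their centre line; the grasp point (between the pads) lies robot.grip_point_offset behind it (robot.grip_point_offset is the distance from the TCP to the grasp point, in m); z points along the fingers, y is the line along which they close (so a half turn about z gives the same grasp; the last joint's range is limited). The gripper opens to 93 mm and grips with 3 to 60 N. Pads are 15 mm wide; open, the fingers measure 128 mm over their backs; the gripper's body (75 mm by 188 mm) begins 65 mm behind the grasp point.
Start: joints at [-1.39, 0.13, 1.488, -0, 1.523, -0.085], TCP at [0.158, -0.579, 0.219] pointing down, gripper open.
Joint ranges: [-2.96, 2.96], [-0.89, 2.26], [0.02, 2.5], [-1.34, 4.48], [0, 2.73], [-2.66, 2.66]. Speed limits (rad/s): [2.39, 2.39, 2.79, 3.14, 3.14, 3.14].

## Interface

Orientations are given as a rotation vector (axis times angle).
In Python, from plant import robot, eyes gives the robot as it stands. The module is installed in compiled form; this text tells all that it offers.
- The arm moves only by the tool apply_moves, never from a script. Its argument "steps" is one flat list of numbers, 7 for each row, row after row: the shift along the tool's x, y, z in units of 30 mm (1.0 is 30 mm), then the turn, a rotation vector about the tool's x, y, z in units of 6 degrees (1.0 is 6 degrees), then the opening in per cent of the stroke, from 0 (shut) to 100 (fully open). In form: [dx, dy, dz, ax, ay, az, fingers, dx, dy, dz, ax, ay, az, fingers, ...]. A call has 1 to 12 rows; each row shifts and turns the commanded pose from where the row before left it, along the tool's axes as they then stand; what a row does not reach is not made up. A row lasts 1/12 s, in which the tool goes at most 41.7 mm and 7.16 degrees, less where a joint would pass 70% of its speed; a pose out of reach is approached as far as the arm can. A call is refused whole if a number of a shift passes 1 or a number of a turn 1, either way. A call with a gripper value outside its range is refused whole. The fingers move at their own pace and stop on an object; "grip_force" is the grip in N (left out, the last holds). Time passes only in rows, so rows that do not move let the fingers close. It gives the time, the measured TCP pose, the force, the opening and the grip force at its end, in the units of the state.
- robot.read_state(): the state, without advancing time (a new reading comes with each control period).
- eyes.read_camera(name): name is "side" or "top"; returns the picture (420x560x3 uint8, red, green, blue); there is no depth.
- eyes.calibration(name): a dict with "K" (3x3 intrinsics, pixels), "R" (3x3) and "t" (3): a world point X has camera coordinates R X + t. Camera axes: x right, y down, z forward; pixel columns grow to the right and rows downward; lengths in m; the calibration is good to about 2 mm. A picture is of the moment at which its call begins. calibration takes no time and is no camera call.
- robot.close_job(): hands the job in; it is judged then, once.
Trained networks look in the newest picture that a camera, given by its name, has taken for a name from the list of things; names that differ only in an ending like _2 or _b are one class to them, and where a whole thing is asked for, a point or a joint stands for the part that bears it (a point fixed in the world has none). Each returns a list of dicts, best first, with "conf" (0 to 1); they miss things now and then, are a little off and sometimes report something else, mostly with a low value. They report only what shows in the picture. A call takes as long as a camera call.
- eyes.search_frame(camera, thing): "rect" ([left, top, width, height] in pixels, round what is visible of it).
- eyes.place_of(camera, thing): "xy" ([column, row] in pixels: a listed point, or the origin of a listed thing).
The state is a dict: "t": time; "q": joint angles; "dq": joint speeds; "joint_torque": joint torques, N m; "tool_pos": TCP position; "orientation": TCP orientation; "force": force on the tool from outside, world axes, zero at the start; "wrist_torque": the same for the moment, N m; "opening": finger opening in m; "gripper_force": force on a finger pad.
Only numpy, scipy, OpenCV 4.12 (cv2) and the standard library are available. Lean on these libraries where they do the work, as an engineer would, in place of code of your own. Each camera call takes 0.05 s, during which the arm holds its last target. There are 200 camera calls.

## Working session

There is one attempt and no reset: what is moved stays moved. The work goes in short steps, Python scripts to look and compute and a tool call to move; the robot and the scene stay as the last step left them, time stands still between calls to the robot, and variables do not carry over. Pictures are saved under pics/ and viewed, at most 10 in all, crops included, and the job is handed in when it is done.

Besides the shell and the picture viewer there is one more tool, called after "Request:" as a command line: name --argument value ..., lists and objects as JSON in quotes. apply_moves: Moves the arm, as the interface text tells. Its arguments: {"type":"object","properties":{"steps":{"type":"array"},"grip_force":{"type":"number"}},"required":["steps"]}

```bash
mkdir -p pics; cat > h.py <<'E'
import numpy as np, cv2
from plant import robot, eyes
def ray(cam,uv,z):
    c=eyes.calibration(cam);K,R,t=map(np.array,(c["K"],c["R"],c["t"]))
    d=R.T@np.linalg.solve(K,[uv[0],uv[1],1.]);o=-R.T@t
    return (o+d*(z-o[2])/d[2]).round(4)
def proj(cam,X):
    c=eyes.calibration(cam);p=np.array(c["K"])@(np.array(c["R"])@np.array(X)+np.array(c["t"]));return (p[:2]/p[2]).round(1)
def snap(cam,name):
    im=eyes.read_camera(cam);cv2.imwrite(f"pics/{name}.png",im[:,:,::-1]);return im
E
python3 - <<'E'
from h import *
a=snap("top","top0");b=snap("side","side0")
cv2.imwrite("pics/both0.png",cv2.resize(np.vstack([a,b])[:,:,::-1],(560,840))) 
for cam in("top","side"):
    for n,z in(("token",.008 if 0 else 0),("box",0),("compartment",.004),("lid_rib",.06)):
        for r in eyes.place_of(cam,n)[:2]: print(cam,n,r["xy"],round(r["conf"],2),ray(cam,r["xy"],z))
s=robot.read_state();print({k:np.round(v,3) for k,v in s.items()},robot.grip_point_offset)
E
```

```text
top token [194.6, 259.9] 0.63 [0.4358 0.2883 0.    ]
top box [300.4, 223.2] 0.69 [ 0.5582 -0.0513  0.    ]
top compartment [300.5, 223.1] 0.62 [ 0.558  -0.0515  0.004 ]
top lid_rib [326.9, 233.0] 0.69 [ 0.5206 -0.1307  0.06  ]
side box [317.9, 219.7] 0.73 [ 0.5694 -0.058   0.    ]
side compartment [315.9, 219.1] 0.77 [ 0.5721 -0.0523  0.004 ]
side lid_rib [349.8, 199.1] 0.58 [ 0.515 -0.122  0.06 ]
{'t': np.float64(0.5), 'q': array([-1.39 ,  0.13 ,  1.488,  0.   ,  1.523, -0.085]), 'dq': array([-0.002, -0.001, -0.001, -0.   , -0.002,  0.001]), 'joint_torque': array([ 0.0000e+00, -5.5917e+01, -4.9157e+01,  7.7000e-02,  2.4000e-02,
       -0.0000e+00]), 'tool_pos': array([ 0.158, -0.579,  0.219]), 'orientation': array([-3.114, -0.416, -0.   ]), 'force': array([ 0.368, -1.47 ,  0.239]), 'wrist_torque': array([-0.039,  0.035,  0.049]), 'gripper_force': np.float64(0.0), 'opening': np.float64(0.093)} 0.0188
```

View pics/top0.png

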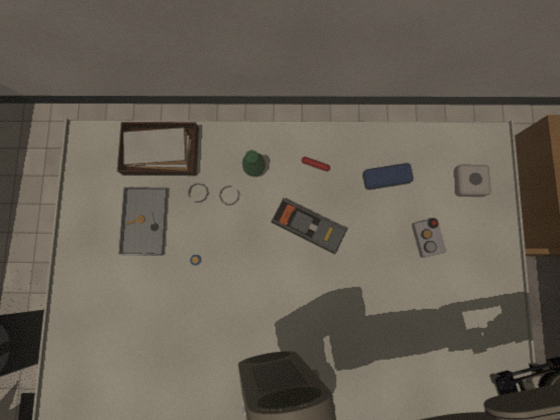

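View pics/side0.png

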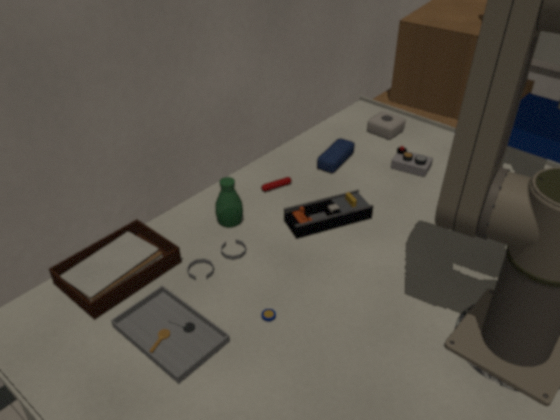

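The top view shows the token at about (195,260). The box runs from (275,210) to (345,245), with the orange catch at (287,214), white tab at (312,227) and yellow rib at (327,234). The networks agree with this. Next I refine the poses by colour.

```bash
cat > meas.py <<'E'
from h import *
from scipy.optimize import least_squares
def blob(im,cen,rad,cond):
    hsv=cv2.cvtColor(im,cv2.COLOR_RGB2HSV).astype(int);m=cond(hsv)
    v,u=np.nonzero(m);k=np.hypot(u-cen[0],v-cen[1])<rad
    return (np.array([u[k].mean(),v[k].mean()]).round(2),k.sum())
E
python3 - <<'E'
from meas import *
I={c:cv2.imread(f"pics/{c}0.png")[:,:,::-1].copy() for c in("top","side")}
cen={"top":dict(tok=(195,260),rib=(327,234),org=(287,214),box=(310,226)),"side":dict(tok=(268,315),rib=(352,198),org=(301,215),box=(328,213))}
for c in I:
    s=[blob(I[c],cen[c]["tok"],9,lambda h:(h[...,1]>90)),blob(I[c],cen[c]["rib"],12,lambda h:(h[...,0]<35)&(h[...,0]>14)&(h[...,1]>110)),blob(I[c],cen[c]["org"],14,lambda h:(h[...,0]<14)&(h[...,1]>110))]
    print(c,s,ray(c,s[0][0],.006),ray(c,s[1][0],.057),ray(c,s[2][0],.04))
    im=I[c]; x,y=cen[c]["box"]; 
    cv2.imwrite(f"pics/c_{c}.png",cv2.resize(im[y-40:y+40,x-50:x+50,::-1],(800,640)[:2] if 0 else (700,560),interpolation=cv2.INTER_CUBIC))
a=cv2.imread("pics/c_top.png");b=cv2.imread("pics/c_side.png")
cv2.imwrite("pics/c.png",cv2.resize(np.hstack([a,b])*2 if 0 else np.hstack([a,b]),(800,320)))
E
```

```text
top [(array([194.86, 259.69]), np.int64(36)), (array([328.16, 233.66]), np.int64(58)), (array([286.43, 214.07]), np.int64(183))] [0.4362 0.2862 0.006 ] [ 0.519  -0.1349  0.057 ] [ 0.5816 -0.0056  0.04  ]
side [(array([268.23, 315.18]), np.int64(79)), (array([350.75, 199.1 ]), np.int64(105)), (array([300.56, 215.33]), np.int64(226))] [0.4359 0.2878 0.006 ] [ 0.5153 -0.1272  0.057 ] [ 0.5845 -0.0012  0.04  ]
```

View pics/c_top.png

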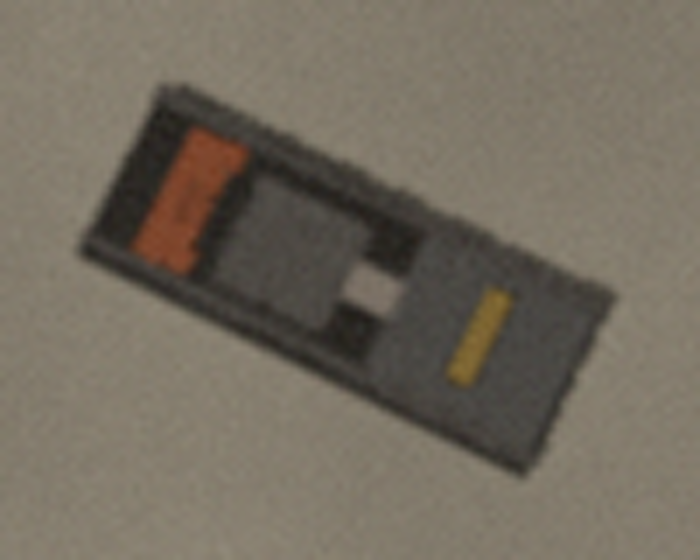

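View pics/c_side.png

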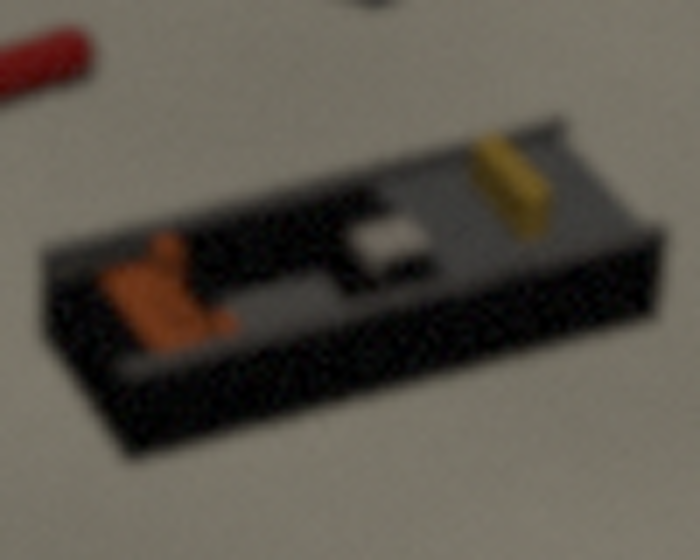

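```bash
python3 - <<'E'
from meas import *
T={(.086,.042,.043):(82,250),(.086,-.042,.043):(165,85),(-.14,-.042,.043):(614,295),(-.14,.042,.043):(527,474)}
S={(.086,.042,.043):(122,367),(.086,-.042,.043):(45,250),(-.14,-.042,.043):(563,120),(-.14,.042,.043):(662,232),(.086,.042,0):(130,458),(-.14,.042,0):(655,315)}
def W(p,X):
    c,s=np.cos(p[2]),np.sin(p[2]);return [p[0]+c*X[0]-s*X[1],p[1]+s*X[0]+c*X[1],X[2]]
def res(p,sets):
    return np.concatenate([proj(c,W(p,X))-(np.array(uv)/7+o) for c,D,o in sets for X,uv in D.items()])
t=("top",T,np.array([260,186]));s=("side",S,np.array([278,173]))
for sets in([t],[s],[t,s]):
    r=least_squares(res,[.565,-.05,1.1],args=(sets,),diff_step=1e-2);print(r.x.round(4),np.abs(r.fun).max().round(2),r.fun.std().round(2))
p=r.x;c,s_=np.cos(p[2]),np.sin(p[2])
for n,q in(("ribT",(.519,-.1349)),("ribS",(.5153,-.1272)),("orgT",(.5816,-.0056)),("orgS",(.5845,-.0012))):
    d=np.array(q)-p[:2];print(n,(c*d[0]+s_*d[1]).round(4),(-s_*d[0]+c*d[1]).round(4))
E
```

```text
[ 0.5581 -0.0534  1.1209] 1.11 0.65
[ 0.5614 -0.0516  1.1112] 1.13 0.71
[ 0.5605 -0.0523  1.1174] 1.43 0.82
ribT -0.0925 0.0011
ribS -0.0872 0.0078
orgT 0.0512 0.0015
orgS 0.0564 0.0008
```

Box pose is about (0.560, -0.052) with yaw 1.115. The rib and catch offsets match the data sheet, and the token is at (0.436, 0.287). I swing round in an arc to the token.

Request:
apply_moves --steps '[1,-0.07,0,0,0,-0.5,65,1,-0.07,0,0,0,-0.5,65,1,-0.07,0,0,0,-0.5,65,1,-0.07,0,0,0,-0.5,65,1,-0.07,0,0,0,-0.5,65,1,-0.07,0,0,0,-0.5,65,1,-0.07,0,0,0,-0.5,65,1,-0.07,0,0,0,-0.5,65,1,-0.07,0,0,0,-0.5,65,1,-0.07,0,0,0,-0.5,65,1,-0.07,0,0,0,-0.5,65,1,-0.07,0,0,0,-0.5,65]'

```text
t: 1.5
tool_pos: [0.4468, -0.3705, 0.2187]
orientation: [2.831, 1.362, 0.0]
force: [1.0, 0.3, 0.7]
opening: 0.0605
gripper_force: 0.0
```

Request:
apply_moves --steps '[1,-0.07,0,0,0,-0.5,65,1,-0.07,0,0,0,-0.5,65,1,-0.07,0,0,0,-0.5,65,1,-0.07,0,0,0,-0.5,65,1,-0.07,0,0,0,-0.5,65,1,-0.07,0,0,0,-0.5,65,1,-0.07,0,0,0,-0.5,65,1,-0.07,0,0,0,-0.5,65,1,-0.07,0,0,0,-0.5,65,1,-0.07,0,0,0,-0.5,65,1,-0.07,0,0,0,-0.5,65,1,-0.07,0,0,0,-0.5,65]'

```text
t: 2.5
tool_pos: [0.5572, -0.033, 0.2187]
orientation: [2.272, 2.17, 0.0]
force: [0.4, -0.3, -0.8]
opening: 0.0603
gripper_force: 0.0
```

```bash
cat > go.py <<'E'
from h import *
from scipy.spatial.transform import Rotation as Ro
import sys
def go(x,y,z,psi=None):
    s=robot.read_state();R=Ro.from_rotvec(s["orientation"]);p=np.array(s["tool_pos"])
    d=np.array([x,y,z])-p;M=R.as_matrix();ps=np.arctan2(M[1,0],M[0,0])
    print("t",round(s["t"],2),"pos",p.round(4),"psi",ps.round(3),"tilt",np.degrees(np.arccos(-M[2,2])).round(2),"units",(M.T@d/.03).round(2),"F",np.round(s["force"],2),"open",round(s["opening"],4),"gf",round(s["gripper_force"],2))
    if psi is not None:
        e=((psi-ps+np.pi)%(2*np.pi))-np.pi; print("turn z units",round(-e/np.radians(6),2),"units after turn",(Ro.from_euler("z",e).as_matrix().dot(M).T@d/.03).round(2))
if __name__=="__main__": go(*map(float,sys.argv[1:]))
E
python3 go.py .436 .287 .1 1.9
```

```text
t 2.5 pos [ 0.5572 -0.033   0.2187] psi 1.525 tilt 0.02 units [10.47 -4.53  3.96] F [ 0.43 -0.28 -0.81] open 0.0603 gf 0.0
turn z units -3.58 units after turn [11.4  -0.38  3.96]
```

Request:
apply_moves --steps '[0.93,-0.2,0.1,0,0,-0.3,65,0.93,-0.2,0.1,0,0,-0.3,65,0.93,-0.2,0.2,0,0,-0.3,65,0.93,-0.2,0.2,0,0,-0.3,65,0.93,-0.2,0.3,0,0,-0.3,65,0.93,-0.2,0.3,0,0,-0.3,65,0.93,-0.2,0.4,0,0,-0.3,65,0.93,-0.2,0.4,0,0,-0.3,65,0.93,-0.2,0.5,0,0,-0.3,65,0.93,-0.2,0.5,0,0,-0.3,65,0.93,-0.2,0.5,0,0,-0.3,65,0.93,-0.2,0.4,0,0,-0.3,65]'

```text
t: 3.5
tool_pos: [0.4438, 0.288, 0.1006]
orientation: [-1.826, -2.556, 0.0]
force: [0.6, -0.4, 0.3]
opening: 0.0606
gripper_force: 0.0
```

```bash
python3 go.py .436 .287 .001 1.9
```

```text
t 3.5 pos [0.4438 0.288  0.1006] psi 1.901 tilt 0.01 units [ 0.05 -0.26  3.32] F [ 0.58 -0.44  0.29] open 0.0606 gf 0.0
turn z units 0.01 units after turn [ 0.05 -0.26  3.32]
```

Request:
apply_moves --steps '[0.05,-0.26,0.5,0,0,0,65,0,0,0.8,0,0,0,65,0,0,0.8,0,0,0,65,0,0,0.7,0,0,0,65,0,0,0.3,0,0,0,65,0,0,0.18,0,0,0,65,0,0,0,0,0,0,65]'

```text
t: 4.08
tool_pos: [0.4364, 0.2855, 0.0025]
orientation: [-1.828, -2.554, 0.002]
force: [0.1, -0.4, 0.6]
opening: 0.0606
gripper_force: 0.0
```

Request:
apply_moves --steps '[0,0,0,0,0,0,30,0,0,0,0,0,0,30,0,0,0,0,0,0,30,0,0,0,0,0,0,30,0,0,0,0,0,0,30,0,0,0,0,0,0,30]' --grip_force 8

```text
t: 4.58
tool_pos: [0.4376, 0.2861, 0.0041]
orientation: [1.828, 2.554, 0.002]
force: [-0.6, 0.2, 4.6]
opening: 0.0334
gripper_force: 8.0
```

Gripped at 33.4 mm, which fits the token. Next I lift it and work out the carry.

Request:
apply_moves --steps '[0,0,-0.3,0,0,0,30,0,0,-0.7,0,0,0,30,0,0,-1,0,0,0,30,0,0,-1,0,0,0,30,0,0,-0.3,0,0,0,30]'

```text
t: 5.0
tool_pos: [0.4392, 0.2871, 0.1078]
orientation: [1.826, 2.553, 0.009]
force: [1.2, -0.1, 0.4]
opening: 0.0333
gripper_force: 8.0
```

```bash
python3 - <<'E'
from go import *
b=np.array([.5605,-.0523]);y=1.115
p=b+.004*np.array([np.cos(y),np.sin(y)]);print(p)
go(p[0],p[1],.09,1.9)
snap("top","t1");im=snap("side","s1");u,v=proj("side",robot.read_state()["tool_pos"]).astype(int);print(u,v)
cv2.imwrite("pics/s1c.png",cv2.resize(im[v-40:v+40,u-50:u+50,::-1],(500,400)))
E
```

```text
[ 0.56226071 -0.04870836]
t 5.0 pos [0.4392 0.2871 0.1078] psi 1.9 tilt 0.38 units [-11.92   0.26   0.58] F [ 1.2  -0.14  0.37] open 0.0333 gf 8.0
turn z units -0.0 units after turn [-11.92   0.26   0.58]
266 281
```

View pics/s1c.png

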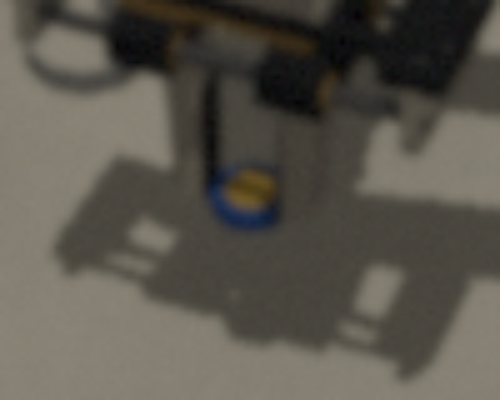

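The token is held flat at the fingertips, around (250,195) in the crop. I carry it to the box.

Request:
apply_moves --steps '[-0.6,0.02,0,0,0,0,30,-1,0.02,0,0,0,0,30,-1,0.02,0,0,0,0,30,-1,0.02,0,0,0,0,30,-1,0.02,0,0,0,0,30,-1,0.02,0,0,0,0,30,-1,0.02,0,0,0,0,30,-1,0.02,0,0,0,0,30,-1,0.02,0,0,0,0,30,-1,0.03,0,0,0,0,30,-1,0.03,0,0,0,0,30,-1,0.03,0,0,0,0,30]'

```text
t: 6.1
tool_pos: [0.5557, -0.0422, 0.1]
orientation: [-1.827, -2.552, 0.002]
force: [-0.3, 0.5, -0.6]
opening: 0.0334
gripper_force: 8.0
```

Request:
apply_moves --steps '[-0.32,0,0.2,0,0,0,30,0,0,0.4,0,0,0,30,0,0,0,0,0,0,30]'

```text
t: 6.35
tool_pos: [0.5571, -0.0494, 0.0798]
orientation: [-1.826, -2.549, 0.004]
force: [-0.0, -0.1, -0.9]
opening: 0.0335
gripper_force: 8.0
```

```bash
python3 - <<'E'
from go import *
go(.5623,-.0487,.046,1.9)
im=snap("side","s2");a=im[175:255,270:370];im=snap("top","t2")
cv2.imwrite("pics/s2c.png",cv2.resize(a[:,:,::-1],(700,560),interpolation=cv2.INTER_CUBIC))
E
```

```text
t 6.35 pos [ 0.5571 -0.0494  0.0798] psi 1.898 tilt 0.37 units [-0.04  0.18  1.12] F [-0.03 -0.06 -0.91] open 0.0335 gf 8.0
turn z units -0.02 units after turn [-0.04  0.18  1.12]
```

View pics/s2c.png

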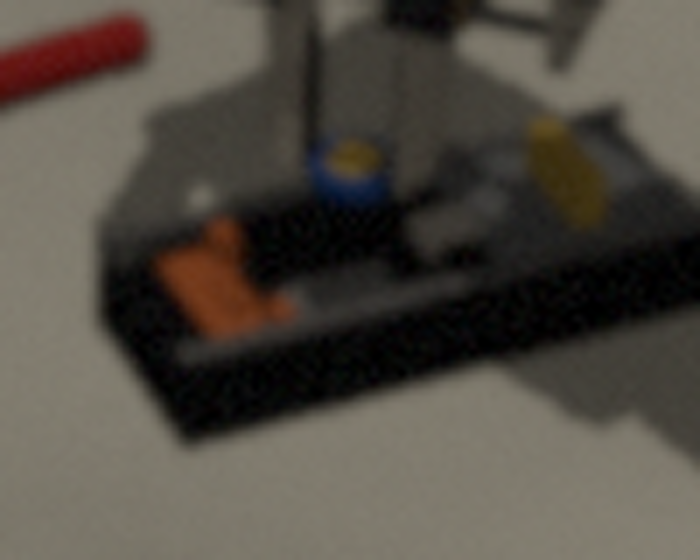

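The token is above the compartment and clear of the tab and catch. I lower it and check the force.

Request:
apply_moves --steps '[-0.04,0.18,0.2,0,0,0,30,0,0,0.4,0,0,0,30,0,0,0.4,0,0,0,30,0,0,0.2,0,0,0,30,0,0,0.1,0,0,0,30,0,0,0.05,0,0,0,30,0,0,0,0,0,0,30]'

```text
t: 7.03
tool_pos: [0.5652, -0.0494, 0.0432]
orientation: [-1.828, -2.554, 0.001]
force: [0.2, 0.8, -0.2]
opening: 0.0335
gripper_force: 8.0
```

Request:
apply_moves --steps '[0,-0.07,0.1,0,0,0,30,0,0,0.1,0,0,0,30,0,0,0,0,0,0,30]'

```text
t: 7.28
tool_pos: [0.5632, -0.0502, 0.0374]
orientation: [-1.828, -2.555, 0.0]
force: [-0.2, 0.7, -0.5]
opening: 0.0334
gripper_force: 8.0
```

Request:
apply_moves --steps '[0,0,0,0,0,0,43,0,0,0,0,0,0,43,0,0,0,0,0,0,43,0,0,0,0,0,0,43,0,0,-0.3,0,0,0,43,0,0,-1,0,0,0,43,0,0,-1,0,0,0,43,0,0,-0.5,0,0,0,43,0,0,0,0,0,0,43]'

```text
t: 8.03
tool_pos: [0.5668, -0.0507, 0.1277]
orientation: [1.824, 2.549, 0.006]
force: [0.2, -0.3, -0.3]
opening: 0.0402
gripper_force: 0.0
```

```bash
python3 - <<'E'
from go import *
# behind the rib: box x=-.088-.006-.025
b=np.array([.5605,-.0523]);y=1.115
p=b-.125*np.array([np.cos(y),np.sin(y)]);print(p)
go(p[0],p[1],.11,1.115)
im=snap("side","s3");a=im[175:255,270:370]
print([(r["xy"],round(r["conf"],2),ray("side",r["xy"],.004)) for r in eyes.place_of("side","token")])
cv2.imwrite("pics/s3c.png",cv2.resize(a[:,:,::-1],(700,560),interpolation=cv2.INTER_CUBIC))
E
```

```text
[ 0.50547781 -0.16453885]
t 8.03 pos [ 0.5668 -0.0507  0.1277] psi 1.899 tilt 0.49 units [-2.93 -3.16  0.58] F [ 0.23 -0.3  -0.28] open 0.0402 gf 0.0
turn z units 7.49 units after turn [-4.3  -0.17  0.61]
[([158.1, 341.2], 0.68, array([0.5615, 0.4917, 0.004 ])), ([317.3, 217.5], 0.42, array([ 0.5736, -0.0604,  0.004 ]))]
```

View pics/s3c.png

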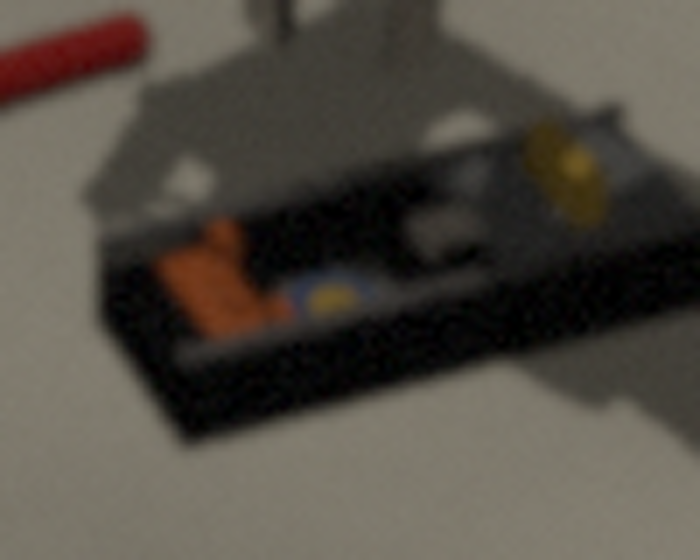

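The token lies flat in the compartment (yellow spot at crop (332,298)) with the fingers clear. Next I turn the tool, shut the fingers and go behind the rib.

Request:
apply_moves --steps '[0,0,0,0,0,0.94,0,0,0,0,0,0,0.94,0,0,0,0,0,0,0.94,0,0,0,0,0,0,0.94,0,0,0,0,0,0,0.94,0,0,0,0,0,0,0.94,0,0,0,0,0,0,0.94,0,0,0,0,0,0,0.92,0,-0.8,-0.05,0,0,0,0,0,-1,-0.05,0,0,0,0,0,-1,-0.05,0,0,0,0,0,-1,0,0,0,0,0,0]' --grip_force 10

```text
t: 9.13
tool_pos: [0.5071, -0.1505, 0.1197]
orientation: [-2.663, -1.661, 0.003]
force: [0.2, -1.2, -0.0]
opening: 0.0006
gripper_force: 0.0
```

Request:
apply_moves --steps '[-0.5,0,0,0,0,0,0,0,0,0,0,0,0,0,0,0,0,0,0,0,0]'

```text
t: 9.38
tool_pos: [0.5015, -0.164, 0.1203]
orientation: [-2.667, -1.657, 0.002]
force: [0.2, 0.4, -0.3]
opening: 0.0005
gripper_force: 0.0
```

```bash
python3 - <<'E'
from go import *
go(.5055,-.1645,.046,1.115)
im=snap("side","s4");a=im[155:235,300:400]
cv2.imwrite("pics/s4c.png",cv2.resize(a[:,:,::-1],(700,560),interpolation=cv2.INTER_CUBIC))
E
```

```text
t 9.38 pos [ 0.5015 -0.164   0.1203] psi 1.112 tilt 0.14 units [0.04 0.13 2.48] F [ 0.19  0.43 -0.27] open 0.0005 gf 0.0
turn z units -0.03 units after turn [0.04 0.14 2.48]
```

View pics/s4c.png

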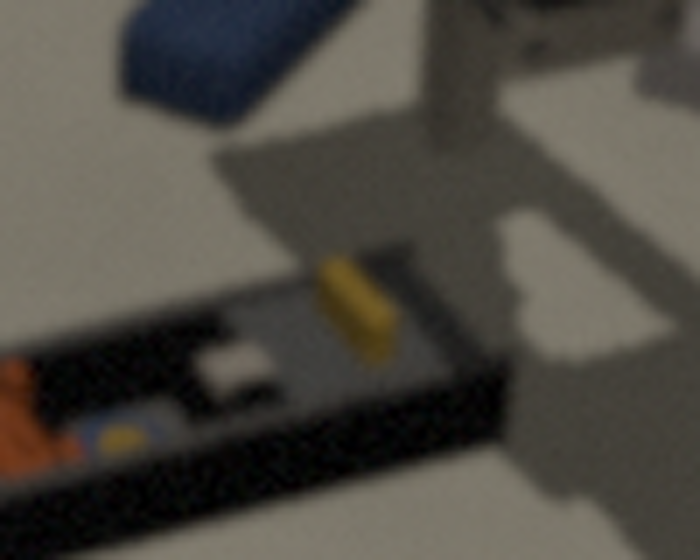

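The closed fingertips are behind the rib, around (465,140) in the crop, still about 75 mm up, and the token shows flat. I lower them.

Request:
apply_moves --steps '[0.02,0.1,0.3,0,0,0,0,0,0,0.7,0,0,0,0,0,0,0.7,0,0,0,0,0,0,0.4,0,0,0,0,0,0,0.2,0,0,0,0,0,0,0.13,0,0,0,0,0,0,0,0,0,0,0]'

```text
t: 10.02
tool_pos: [0.5054, -0.1642, 0.0482]
orientation: [-2.665, -1.661, 0.001]
force: [-0.2, -0.7, -0.4]
opening: 0.0005
gripper_force: 0.0
```

```bash
cat > st.py <<'E'
from go import *
s=robot.read_state();d=np.array(s["tool_pos"])-[.5605,-.0523,0];c,q=np.cos(1.115),np.sin(1.115);f=s["force"]
print("boxx %.4f boxy %.4f z %.4f Fx %.2f Fz %.2f t %.2f"%(c*d[0]+q*d[1],-q*d[0]+c*d[1],d[2],c*f[0]+q*f[1],f[2],s["t"]))
E
python3 st.py
```

```text
boxx -0.1247 boxy 0.0003 z 0.0482 Fx -0.71 Fz -0.43 t 10.02
```

Request:
apply_moves --steps '[0.2,0,0.05,0,0,0,0,0.2,0,0,0,0,0,0,0.1,0,0,0,0,0,0,0.1,0,0,0,0,0,0,0.1,0,0,0,0,0,0,0.1,0,0,0,0,0,0,0.1,0,0,0,0,0,0,0.1,0,0,0,0,0,0,0.1,0,0,0,0,0,0,0.1,0,0,0,0,0,0,0.1,0,0,0,0,0,0,0.1,0,0,0,0,0,0]'

```text
t: 11.02
tool_pos: [0.5242, -0.1268, 0.0473]
orientation: [2.667, 1.661, -0.0]
force: [-1.5, -3.8, 1.7]
opening: 0.0003
gripper_force: 1.3
```

```bash
python3 st.py; python3 - <<'E'
from h import *
for c in("side","top"):
    eyes.read_camera(c)
    r=eyes.place_of(c,"lid_rib")[:1]
    for k in r:
        d=ray(c,k["xy"],.06)-[.5605,-.0523,0];q=np.cos(1.115),np.sin(1.115);print(c,k["conf"],q[0]*d[0]+q[1]*d[1],-q[1]*d[0]+q[0]*d[1])
E
```

```text
boxx -0.0829 boxy -0.0002 z 0.0473 Fx -4.13 Fz 1.65 t 11.02
side 0.6 -0.05896704601464393 0.002833281543875233
```

Request:
apply_moves --steps '[0.1,0,0,0,0,0,0,0.1,0,0,0,0,0,0,0.1,0,0,0,0,0,0,0.1,0,0,0,0,0,0,0.1,0,0,0,0,0,0,0.1,0,0,0,0,0,0,0.1,0,0,0,0,0,0,0.1,0,0,0,0,0,0,0.1,0,0,0,0,0,0,0.1,0,0,0,0,0,0,0,0,0,0,0,0,0,0,0,0,0,0,0,0]'

```text
t: 12.22
tool_pos: [0.5374, -0.0997, 0.0473]
orientation: [-2.666, -1.661, -0.001]
force: [-1.8, -1.1, -0.3]
opening: 0.0003
gripper_force: 0.7
```

```bash
python3 st.py; python3 - <<'E'
from h import *
for c in("side","top"):
    eyes.read_camera(c)
    for k in eyes.place_of(c,"lid_rib")[:1]:
        d=ray(c,k["xy"],.06)-[.5605,-.0523,0];q=np.cos(1.115),np.sin(1.115);print(c,k["conf"],q[0]*d[0]+q[1]*d[1],-q[1]*d[0]+q[0]*d[1])
E
python3 st.py
```

```text
boxx -0.0528 boxy -0.0002 z 0.0473 Fx -1.73 Fz -0.28 t 12.22
side 0.75 -0.036612065772835885 -0.009372653831521803
top 0.46 -0.030446710824130023 0.006902738586372952
boxx -0.0532 boxy -0.0002 z 0.0473 Fx -2.14 Fz -1.01 t 12.42
```

Request:
apply_moves --steps '[0.1,0,0,0,0,0,0,0.1,0,0,0,0,0,0,0.1,0,0,0,0,0,0,0.05,0,0,0,0,0,0,0.05,0,0,0,0,0,0,0,0,0,0,0,0,0,0,0,0,0,0,0,0]'

```text
t: 13.0
tool_pos: [0.5427, -0.089, 0.0473]
orientation: [-2.666, -1.661, -0.0]
force: [-1.0, -1.3, -0.1]
opening: 0.0004
gripper_force: 0.8
```

Request:
apply_moves --steps '[0.05,0,0,0,0,0,0,0.05,0,0,0,0,0,0,0,0,0,0,0,0,0,0,0,0,0,0,0,0]'

```text
t: 13.33
tool_pos: [0.544, -0.0864, 0.0473]
orientation: [-2.667, -1.661, -0.0]
force: [-1.3, -0.2, -0.9]
opening: 0.0005
gripper_force: 0.8
```

Request:
apply_moves --steps '[0.05,0,0,0,0,0,0,0.05,0,0,0,0,0,0,0,0,0,0,0,0,0,0,0,0,0,0,0,0]'

```text
t: 13.67
tool_pos: [0.5453, -0.0837, 0.0473]
orientation: [-2.666, -1.661, -0.0]
force: [-0.4, -0.2, -0.9]
opening: 0.0003
gripper_force: 0.8
```

```bash
python3 st.py
```

```text
boxx -0.0349 boxy -0.0002 z 0.0473 Fx -0.31 Fz -0.93 t 13.67
```

```bash
cat > av.py <<'E'
from go import *
c,q=np.cos(1.115),np.sin(1.115);A=[]
for i in range(6):
    eyes.read_camera("side");s=robot.read_state();d=np.array(s["tool_pos"])-[.5605,-.0523,0];f=s["force"];A.append([c*d[0]+q*d[1],c*f[0]+q*f[1],f[2],s["joint_torque"][0]])
A=np.array(A);print("boxx,Fx,Fz,tau1",A.mean(0).round(4),"sd",A.std(0).round(3),round(s["t"],2))
for k in eyes.place_of("side","lid_rib")[:1]:
    d=ray("side",k["xy"],.06)-[.5605,-.0523,0];print("rib",c*d[0]+q*d[1])
E
python3 av.py
```

```text
boxx,Fx,Fz,tau1 [-0.035  -1.427  -0.6917  0.7498] sd [0.    0.67  0.383 0.004] 13.97
rib -0.010882532747570497
```

Torque on joint 1 is a nearly noise-free force gauge: 0.75 N m at a 0.526 m lever is 1.43 N. I continue in small steps.

Request:
apply_moves --steps '[0.05,0,0,0,0,0,0,0.05,0,0,0,0,0,0,0.05,0,0,0,0,0,0,0.05,0,0,0,0,0,0]'

```text
t: 14.35
tool_pos: [0.5476, -0.0789, 0.0473]
orientation: [2.666, 1.661, -0.002]
force: [-4.6, -5.8, 0.8]
opening: 0.0003
gripper_force: 3.6
```

```bash
cat > tq.py <<'E'
from go import *
s=robot.read_state();c,q=np.cos(1.115),np.sin(1.115);p=np.array(s["tool_pos"]);d=p-[.5605,-.0523,0]
print("boxx %.4f F(tau) %.2f  F %.2f t %.2f"%(c*d[0]+q*d[1],s["joint_torque"][0]/(p[0]*q-p[1]*c),-(c*s["force"][0]+q*s["force"][1]),s["t"]))
E
python3 tq.py
```

```text
boxx -0.0296 F(tau) 6.00  F 7.25 t 14.35
```

Request:
apply_moves --steps '[0.05,0,0,0,0,0,0,0,0,0,0,0,0,0]'

```text
t: 14.52
tool_pos: [0.5483, -0.0775, 0.0474]
orientation: [2.666, 1.661, -0.002]
force: [-4.0, -4.0, -0.2]
opening: 0.0003
gripper_force: 2.4
```

```bash
python3 tq.py
```

```text
boxx -0.0280 F(tau) 4.20  F 5.32 t 14.52
```

Request:
apply_moves --steps '[0.05,0,0,0,0,0,0,0,0,0,0,0,0,0]'

```text
t: 14.68
tool_pos: [0.5489, -0.0763, 0.0474]
orientation: [2.666, 1.661, -0.002]
force: [-4.3, -4.1, 1.2]
opening: 0.0003
gripper_force: 3.1
```

```bash
python3 tq.py
```

```text
boxx -0.0267 F(tau) 5.62  F 5.58 t 14.68
```

Request:
apply_moves --steps '[0.04,0,0,0,0,0,0,0,0,0,0,0,0,0]'

```text
t: 14.85
tool_pos: [0.5496, -0.0751, 0.0474]
orientation: [2.666, 1.66, -0.001]
force: [-2.7, -3.8, 0.9]
opening: 0.0003
gripper_force: 2.8
```

```bash
python3 tq.py
```

```text
boxx -0.0252 F(tau) 5.53  F 4.60 t 14.85
```

Request:
apply_moves --steps '[0.04,0,0,0,0,0,0,0,0,0,0,0,0,0]'

```text
t: 15.02
tool_pos: [0.5505, -0.0735, 0.0474]
orientation: [2.667, 1.661, 0.001]
force: [-0.8, -0.1, -0.2]
opening: 0.0003
gripper_force: 0.2
```

```bash
python3 tq.py
```

```text
boxx -0.0235 F(tau) 0.31  F 0.45 t 15.02
```

Request:
apply_moves --steps '[0.04,0,0,0,0,0,0,0,0,0,0,0,0,0]'

```text
t: 15.18
tool_pos: [0.5512, -0.0722, 0.0475]
orientation: [2.667, 1.661, 0.001]
force: [-0.4, 0.0, 0.6]
opening: 0.0006
gripper_force: 0.0
```

```bash
python3 tq.py
```

```text
boxx -0.0219 F(tau) -0.27  F 0.13 t 15.18
```

The force fell from 5.5 N to nothing, so the tab clicked. I back off, rise and check that the lid stays shut.

Request:
apply_moves --steps '[-0.1,0,0,0,0,0,0,-0.3,0,0,0,0,0,0,-0.4,0,0,0,0,0,0,0,0,-0.5,0,0,0,0,0,0,-1,0,0,0,0,0,0,-1,0,0,0,0,-1,0,-1,0,0,0,0,-1,0,-0.5,0,0,0,0,-1,0,0,0,0,0,0,0,0,0,0,0,0,0]'

```text
t: 16.02
tool_pos: [0.4994, -0.1796, 0.1688]
orientation: [2.666, 1.654, 0.0]
force: [-0.2, 0.4, -0.4]
opening: 0.0002
gripper_force: 0.0
```

```bash
python3 - <<'E'
from h import *
im=snap("side","s9");a=im[165:245,270:370]
cv2.imwrite("pics/s9c.png",cv2.resize(a[:,:,::-1],(700,560),interpolation=cv2.INTER_CUBIC))
c,q=np.cos(1.115),np.sin(1.115)
for cam in("side","top"):
    eyes.read_camera(cam)
    for k in eyes.place_of(cam,"lid_rib")[:1]:
        d=ray(cam,k["xy"],.06)-[.5605,-.0523,0];print("rib",cam,c*d[0]+q*d[1])
E
```

```text
rib side 0.003445545249758338
rib top -0.010840398778713338
```

View pics/s9c.png

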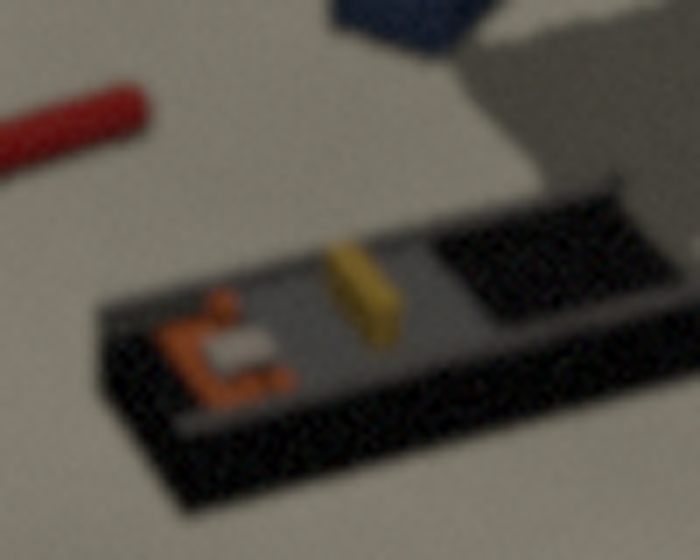

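The lid is shut with the rib at crop (365,295) and the white tab over the orange catch at (240,345). It has stayed there with nothing touching it, so I hand in.

```bash
python3 -c "
from plant import robot
print(robot.close_job())"
```

```text
the job is handed in; nothing more can be done
None
```

The token is in the compartment and the lid is latched shut, still holding after the arm backed off; the job was handed in at about 16 s of 51 s, and no verdict was returned.

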